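Set four test specimens on their matching lower fixtures

TASK

Set each test specimen on the lower fixture made for it: the long bar flat across the widely set rollers and the short bar flat across the closely set rollers, each square to its rollers and centred so that it overhangs both equally; the disc flat and centred on the support ring; the cylinder upright in the middle of the plain round platen. Set them down gently without dropping any, let go of them, and leave the hex key where it lies.

Things in the scene. Friction and masses are not known exactly. Their poses are not given: they have to be found in the camera images.
- long_bar_mid (a point): Long test bar of ivory-white polymer, 130 x 20 x 10 mm, about 34 g, lying flat on the breadboard (whose top is 12 mm above the work surface). Point at its centre (5 mm above what it lies on); x along its length, z up.
- short_bar_mid (a point): Short test bar of ivory-white polymer, 80 x 20 x 10 mm, about 21 g, lying flat on the breadboard (whose top is 12 mm above the work surface). Point at its centre (5 mm above what it lies on); x along its length, z up.
- disc_mid (a point): Flat disc of ivory-white material, 60 mm diameter, 8 mm thick, about 45 g, lying on the breadboard. Point at its centre (4 mm above what it lies on); z up.
- cyl_mid (a point): Solid cylinder of ivory-white polymer, 30 mm diameter, 50 mm tall, about 47 g, standing upright on the breadboard. Point at its centre (25 mm above what it stands on); z up.
- wide_bend: Bend fixture screwed to the breadboard: dark base 160 x 54 x 16 mm with two blocks, each topped by a steel roller 56 mm long. Rollers set wide: axes 100 mm apart (x = -50 and +50); for the long bar. Roller tops, its highest part, are 45 mm above the origin. Origin: centre of the base's underside, on the breadboard; x along the 160 mm length, from roller to roller (as a bar lies), y along the rollers.
- narrow_bend: Bend fixture screwed to the breadboard: dark base 160 x 54 x 16 mm with two blocks, each topped by a steel roller 56 mm long. Rollers set close: axes 50 mm apart (x = -25 and +25); for the short bar. Roller tops, its highest part, are 45 mm above the origin. Origin: centre of the base's underside, on the breadboard; x along the 160 mm length, from roller to roller (as a bar lies), y along the rollers.
- ring_support: Ring support for the disc, screwed to the breadboard: round dark steel base, 90 mm diameter, an aluminium pedestal of 50 mm diameter, and on it a steel ring, 44 mm outside, 36 mm inside, 7 mm proud. The ring's rim, where the disc lies, is the highest part, 45 mm above the origin. Origin: centre of the base's underside, on the breadboard. Round: yaw is of no matter.
- platen: Compression platen for the cylinder, screwed to the breadboard: round dark steel base, 90 mm diameter, and above it a flat bright steel disc of 80 mm diameter with thin engraved circles. Its flat top, where the cylinder stands, is the highest part, 45 mm above the origin. Origin: centre of the base's underside, on the breadboard. Round: yaw is of no matter.
- hex_key: Black L-shaped hex key, bystander, 5 mm thick, arms 90 and 28 mm long, lying flat on the breadboard between the specimens and the fixtures. Origin on its underside, halfway along the long arm; x along that arm towards the bend. Not to be moved.
There are look-alikes about, which are no part of the job. Leave any purple or turquoise look-alike of the part that bears short_bar_mid alone.

How it is judged:
At the end, for the whole second after the job is handed in: Bars flat on their own fixture's rollers, centre within 10 mm, direction within 0.17 rad; disc flat on the ring within 8 mm of its centre; cylinder upright on the platen within 10 mm of its centre; heights within 4 mm, tilt under 0.08 rad, all at rest and released (horizontal distance between long_bar_mid and wide_bend below 0.01 m and z of long_bar_mid in the frame of wide_bend between 0.046 and 0.054 m and angle between the z axis of long_bar_mid and the z axis of wide_bend, either way round below 0.08 rad and linear speed of each of long_bar, short_bar, disc, cyl below 0.01 m/s and angular speed of each of long_bar, short_bar, disc, cyl below 0.1 rad/s and angle between the x axis of long_bar_mid and the x axis of wide_bend, either way round below 0.17 rad and horizontal distance between short_bar_mid and narrow_bend below 0.01 m and z of short_bar_mid in the frame of narrow_bend between 0.046 and 0.054 m and angle between the z axis of short_bar_mid and the z axis of narrow_bend, either way round below 0.08 rad and angle between the x axis of short_bar_mid and the x axis of narrow_bend, either way round below 0.17 rad and horizontal distance between disc_mid and ring_support below 0.008 m and z of disc_mid in the frame of ring_support between 0.045 and 0.053 m and angle between the z axis of disc_mid and the z axis of ring_support, either way round below 0.08 rad and horizontal distance between cyl_mid and platen below 0.01 m and z of cyl_mid in the frame of platen between 0.066 and 0.074 m and angle between the z axis of cyl_mid and the z axis of platen, either way round below 0.08 rad); the robot touches nothing.
It fails at once if a specimen is dropped (falls free of the gripper faster than 0.7 m/s, a fall of about 25 mm) ((linear speed of long_bar above 0.7 m/s and contact force between the fingers and long_bar below 0.05 N) or (linear speed of short_bar above 0.7 m/s and contact force between the fingers and short_bar below 0.05 N) or (linear speed of disc above 0.7 m/s and contact force between the fingers and disc below 0.05 N) or (linear speed of cyl above 0.7 m/s and contact force between the fingers and cyl below 0.05 N)).
It fails at once if the hex key is shifted by more than 15 mm (distance of hex_key from where it was at the start of the episode above 0.015 m).
It also fails if it takes over 109 s, if anything falls off the work surface, if the arm or the gripper's body presses on something with over 40 N, if the wrist force passes 120 N, or if a joint passes its speed limit or range.

ROBOT

A 6-joint arm with a two-finger parallel gripper is mounted at the origin on the work surface. World frame = base frame: x ahead of the robot, y to its left, z up, the work surface at z = 0. Lengths are in m, angles in rad, forces in N, time in s.
With the tool pointing down it reaches from about 0.4 to 0.925 m from the base axis. Payload 3.4 kg.
Tool frame: the origin (TCP) lies midway between the tips of the shut fingers; the grasp point (between the pads) lies env.pinch_z behind it (env.pinch_z is the distance from the TCP to the grasp point, in m); z points along the fingers, y is the line along which they close (so a half turn about z gives the same grasp; the last joint's range is limited). The gripper opens to 85 mm and grips with 20 to 120 N. Pads are 22 mm wide; open, the fingers measure 114 mm over their backs; the gripper's body (76 mm by 85 mm) begins 54 mm behind the grasp point. The pads swing forward as they close: fully open they stand 13 mm farther back than shut.
Start: joints at [1.081, 0.307, 1.506, -0, 1.328, -0.073], TCP at [0.233, 0.526, 0.231] pointing down, gripper open.
Joint ranges: [-3.12, 3.12], [-1.05, 2.28], [0.14, 2.33], [-1.42, 4.57], [0.1, 2.73], [-2.68, 2.68]. Speed limits (rad/s): [2.57, 2.57, 3.14, 3.14, 3.14, 3.14].

INTERFACE

Orientations are given as a unit quaternion [w, x, y, z].
In Python, from station import readout, optics, env gives the robot as it stands.
- The arm moves only by the tool arm_command, never from a script. Its argument "deltas" is a list of rows, each a list of 2 entries, a list of its own where there are three numbers: the shift along the tool's x, y, z in cm, then the turn about the tool's z in rad. In form: [[[tx, ty, tz], turn], ...]. A call has 1 to 12 rows; each row is the pose to reach, as a shift and turn from the pose commanded when the call began, along the tool's axes at that moment; what a row does not reach only later rows make up. A row lasts 1/12 s, in which the tool goes at most 41.7 mm and 7.16 degrees, less where a joint would pass 70% of its speed; a pose out of reach is approached as far as the arm can. A call with a gripper value outside its range is refused whole. "hand" is the opening, from -1 (shut) to 1 (fully open), set as the call begins (left out, the last holds). The fingers move at their own pace and stop on an object; "force" is the grip in N (left out, the last holds). Time passes only in rows, so rows that repeat a pose let the fingers close. It gives the time, the measured TCP pose, the force, the opening and the grip force at its end, in the units of the state.
- readout.get_obs(): the state, without advancing time (a new reading comes with each control period).
- optics.get_image(name): name is "scene" or "top" or "wrist"; returns a dict with "color" (420x560x3 uint8, red, green, blue), "K" (3x3 intrinsics, pixels), "distortion" ([k1, k2, p1, p2, k3] as OpenCV has them; the pictures are not rectified), "xyz" and "rotation" of the camera in the world; the wrist camera has in their place "tool_from_camera" (4x4, takes a point from camera to tool coordinates, whose origin is the TCP and whose axes are the flange's). Camera axes: x right, y up, looking along -z (the intrinsics and any distortion apply to the point x, -y, -z); pixel columns grow to the right and rows downward; lengths in m; the calibration is good to about 2 mm. A picture is of the moment at which its call begins: read the wrist's pose just before it. There is no depth.
- env.job_done(): hands the job in; it is judged then, once.
The state is a dict: "time": time; "joint_positions": joint angles; "joint_vel": joint speeds; "joint_torque": joint torques, N m; "tool_pos": TCP position; "eef_rot": TCP orientation; "contact_force": force on the tool from outside, world axes, zero at the start; "wrist_torque": the same for the moment, N m; "grip_width": finger opening in m; "finger_force": force on a finger pad.
Only numpy, scipy, OpenCV 4.12 (cv2) and the standard library are available. Lean on these libraries where they do the work, as an engineer would, in place of code of your own. Each camera call takes 0.05 s, during which the arm holds its last target. There are 200 camera calls.

## Working session

There is one attempt and no reset: what is moved stays moved. The work goes in short steps, Python scripts to look and compute and a tool call to move; the robot and the scene stay as the last step left them, time stands still between calls to the robot, and variables do not carry over. Pictures are saved under pics/ and viewed, at most 17 in all, crops included, and the job is handed in when it is done.

Besides the shell and the picture viewer there is one more tool, called after "Emit:" as a command line: name --argument value ..., lists and objects as JSON in quotes. arm_command: Moves the arm, as the interface text tells. Its arguments: {"type":"object","properties":{"deltas":{"type":"array"},"hand":{"type":"number"},"force":{"type":"number"}},"required":["deltas"]}

```bash
mkdir -p pics; ls; cat > h.py <<'E'
import numpy as np, cv2
from scipy.spatial.transform import Rotation as R
from station import readout, optics, env
def rot(r):
    r=np.array(r,float)
    return r if r.shape==(3,3) else R.from_quat(r[[1,2,3,0]]).as_matrix()
def cam(im,obs=None):
    if 'tool_from_camera' in im:
        T=np.eye(4);T[:3,:3]=rot(obs['eef_rot']);T[:3,3]=obs['tool_pos'];T=T@np.array(im['tool_from_camera'])
        return T[:3,:3],T[:3,3]
    return rot(im['rotation']),np.array(im['xyz'])
def cast(im,uv,z,obs=None):
    Rm,c=cam(im,obs)
    p=cv2.undistortPoints(np.array(uv,float).reshape(-1,1,2),np.array(im['K']),np.array(im['distortion'],float)).reshape(-1,2)
    d=np.c_[p[:,0],-p[:,1],-np.ones(len(p))]@Rm.T
    return c+d*((z-c[2])/d[:,2])[:,None]
def proj(im,P,obs=None):
    Rm,c=cam(im,obs); q=(np.array(P,float).reshape(-1,3)-c)@Rm; q=q*[1,-1,-1]
    return cv2.projectPoints(q,np.zeros(3),np.zeros(3),np.array(im['K']),np.array(im['distortion'],float))[0].reshape(-1,2)
def save(n,a): cv2.imwrite('pics/'+n,cv2.cvtColor(a,cv2.COLOR_RGB2BGR))
E
python3 - <<'E'
from h import *
import pickle
o=readout.get_obs();print(o,env.pinch_z)
d={}
for n in ['scene','top','wrist']:
    im=optics.get_image(n);d[n]=im;save(n+'0.png',im['color'])
    print(n,{k:v for k,v in im.items() if k!='color'})
pickle.dump((o,d),open('d0.pkl','wb'))
E
```

```text
pics
{'time': 0.0, 'joint_positions': array([ 1.08051525e+00,  3.07550577e-01,  1.50767254e+00,  3.71692650e-05,
        1.32839576e+00, -7.35102244e-02]), 'joint_vel': array([ 0.00049023,  0.00055554, -0.00024295,  0.00089181,  0.00077442,
       -0.00105918]), 'joint_torque': array([ 5.40044493e-04, -4.57560897e+01, -2.51913232e+01, -4.50115131e-04,
        1.36476112e-02, -4.96640996e-05]), 'tool_pos': array([0.23245245, 0.52515778, 0.2303942 ]), 'eef_rot': array([-2.99148405e-04,  2.06884801e-01,  9.78364785e-01, -9.68103829e-04]), 'contact_force': array([0.0975003 , 0.17137148, 1.35639051]), 'wrist_torque': array([0.02854533, 0.01669166, 0.04467854]), 'finger_force': 0.0, 'grip_width': 0.08536993281004177} 0.0187
scene {'K': array([[519.23046267,   0.        , 282.77292143],
       [  0.        , 519.23046267, 209.93180955],
       [  0.        ,   0.        ,   1.        ]]), 'distortion': array([-0.05763729,  0.        ,  0.        ,  0.        ,  0.        ]), 'xyz': array([ 1.1960027 , -0.736278  ,  0.98270406]), 'rotation': array([0.84250292, 0.37753577, 0.16103094, 0.34889
[... 301 characters left out ...]
2161723]), 'rotation': array([ 0.70570457,  0.05961329, -0.05536411, -0.70381967])}
wrist {'K': array([[314.93665041,   0.        , 277.45647992],
       [  0.        , 314.93665041, 207.60271267],
       [  0.        ,   0.        ,   1.        ]]), 'distortion': array([-0.06250368,  0.        ,  0.        ,  0.        ,  0.        ]), 'tool_from_camera': array([[-1.12877325e-03,  9.47020485e-01,  3.21171179e-01,
         8.30752494e-02],
       [ 9.99999206e-01,  8.88814066e-04,  8.93751491e-04,
        -2.62231484e-04],
       [ 5.60939509e-04,  3.21171933e-01, -9.47020736e-01,
        -1.42099780e-01],
       [ 0.00000000e+00,  0.00000000e+00,  0.00000000e+00,
         1.00000000e+00]])}
```

View pics/top0.png

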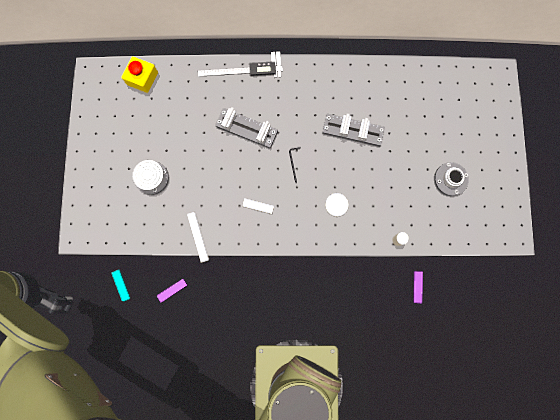

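View pics/scene0.png

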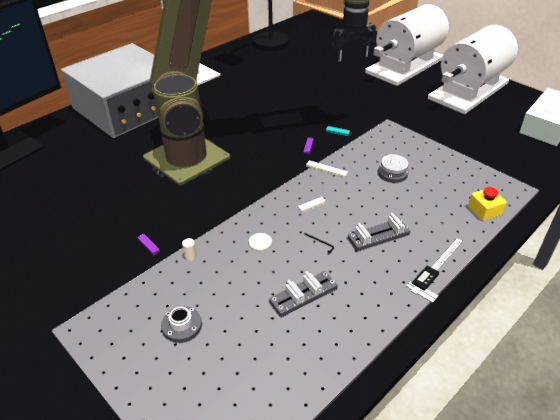

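The top view shows:
- **Specimens:** long bar (198,237), short bar (258,206), disc (337,204), cylinder (402,239).
- **Fixtures:** wide bend (247,127), narrow bend (353,128), ring (453,178), platen (150,175).
- **Hex key:** about (295,165).
- **Look-alikes:** turquoise (121,286) and purple (172,291) and (418,287). The short bar is the ivory one at (258,206), since the others are coloured and off the board.

Next I'll measure positions and crop the short bar to confirm it.

```bash
python3 - <<'E'
from h import *
import pickle
o,d=pickle.load(open('d0.pkl','rb'));im=d['top'];c=im['color']
crop=cv2.resize(c[90:260,130:475],None,fx=2.3,fy=2.3,interpolation=cv2.INTER_CUBIC);save('crop1.png',crop)
m=(c.min(2)>195).astype(np.uint8)
n,l,s,ce=cv2.connectedComponentsWithStats(m)
for i in range(1,n):
    if s[i,4]<25 or not(95<ce[i][1]<265): continue
    cn=max(cv2.findContours((l==i).astype(np.uint8),0,1)[0],key=len)
    print(ce[i].round(1),s[i,4],end=' ')
    z={True:.057}.get(ce[i][1]<190,.022)
    if abs(ce[i][0]-402)<8:z=.062
    w=cast(im,cn.reshape(-1,2),z)[:,:2]
    r=cv2.minAreaRect(w.astype(np.float32)*1000);print('z',z,'rect',np.round(r[0],1),np.round(r[1],1),round(r[2],1),'cen',cast(im,[ce[i]],z)[0].round(4))
E
```

```text
[ 69.9 126.1] 121 z 0.057 rect [665.4 606.2] [  6.8 255.2] 89.9 cen [0.6666 0.6062 0.057 ]
[227.4 117.1] 153 z 0.057 rect [689.7 182.9] [32.1 56.7] 58.1 cen [0.6868 0.1832 0.057 ]
[345.2 123.4] 166 z 0.057 rect [ 671.4 -124.4] [21.8 57.4] 76.2 cen [ 0.6699 -0.1241  0.057 ]
[364.  127.6] 164 z 0.057 rect [ 659.8 -172.9] [21.9 56.1] 77.4 cen [ 0.6585 -0.1727  0.057 ]
[262.9 130.7] 137 z 0.057 rect [650.8  88.8] [20.1 58. ] 66.9 cen [0.6493 0.0901 0.057 ]
[257.1 142.5] 98 z 0.057 rect [616.1 114.2] [ 50.7 140.3] 3.5 cen [0.6172 0.1046 0.057 ]
[295.2 156.2] 52 z 0.057 rect [581.2   6. ] [25. 61.] 84.0 cen [0.5808 0.0064 0.057 ]
[292.1 168.2] 93 z 0.057 rect [556.1  12.1] [104.7  21.4] 9.2 cen [0.549  0.0144 0.057 ]
[147.  174.4] 746 z 0.057 rect [532.9 388.1] [80.6 76.7] 89.7 cen [0.5329 0.3875 0.057 ]
[166.5 178.4] 80 z 0.057 rect [524.  337.8] [98.4 35.7] 5.9 cen [0.5223 0.336  0.057 ]
[111.1 168.4] 30 z 0.057 rect [545.8 485.8] [24.2 24.1] 23.9 cen [0.5492 0.4835 0.057 ]
[454.5 175.8] 139 z 0.057 rect [ 529.2 -405.8] [52.8 49.1] 59.7 cen [ 0.5312 -0.4041  0.057 ]
[123.  238.7] 1945 z 
[... 1502 characters left out ...]
022 rect [407.1 200. ] [25.1 23.7] 53.6 cen [0.408  0.2002 0.022 ]
[238.3 223.5] 30 z 0.022 rect [410.5 154.2] [22.  17.7] 77.0 cen [0.4112 0.1528 0.022 ]
[220.3 240.6] 72 z 0.022 rect [367.5 194. ] [30.6 52. ] 12.8 cen [0.3667 0.1983 0.022 ]
[402.4 237.8] 123 z 0.062 rect [ 370.  -260.6] [27.7 30.2] 88.1 cen [ 0.3704 -0.2605  0.062 ]
[180.8 242.8] 34 z 0.022 rect [359.3 300.5] [22.4 19.9] 46.3 cen [0.3605 0.3004 0.022 ]
[236.1 243. ] 46 z 0.022 rect [361.2 156.6] [26.8 33.9] 11.6 cen [0.3607 0.1574 0.022 ]
[312.6 253.7] 286 z 0.022 rect [338.8 -69. ] [ 12.8 596.5] 0.1 cen [ 0.3338 -0.0383  0.022 ]
[481.  254.3] 127 z 0.022 rect [ 331.5 -495.7] [  3.5 246.5] 0.3 cen [ 0.3314 -0.4765  0.022 ]
```

View pics/crop1.png

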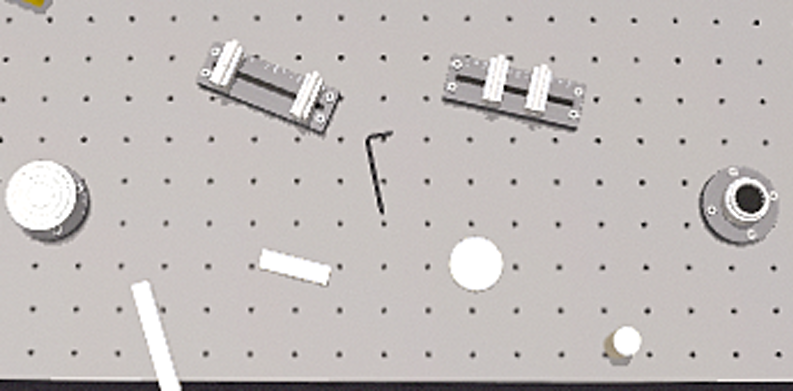

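The crop confirms the ivory short bar at crop (295,267). The roller spacings come out at 100.4 and 49.9 mm, which matches the spec. Next I'll refine the bars and cylinder with a tighter threshold.

```bash
python3 - <<'E'
from h import *
import pickle
o,d=pickle.load(open('d0.pkl','rb'));im=d['top'];c=im['color']
for nm,(u,v,r),z in [('long',(198,237,35),.022),('short',(258,206,22),.022),('disc',(337,204,20),.020),('cyl',(402,238,9),.062),('platen',(148,174,20),.057),('r1',(228,117,12),.057),('r2',(263,131,12),.057),('r3',(345,123,13),.057),('r4',(364,128,13),.057)]:
    sub=c[v-r:v+r,u-r:u+r]
    m=(sub.min(2)>228).astype(np.uint8)
    n,l,s,ce=cv2.connectedComponentsWithStats(m);i=1+np.argmax(s[1:,4])
    ys,xs=np.nonzero(l==i);w=cast(im,np.c_[xs+u-r,ys+v-r],z)[:,:2]*1000
    q=cv2.minAreaRect(w.astype(np.float32));mu=w.mean(0);ev,V=np.linalg.eigh(np.cov((w-mu).T))
    print(nm,s[i,4],np.round(q[0],1),np.round(q[1],1),'mean',mu.round(1),'ang',round(np.degrees(np.arctan2(*V[::-1,1])),1),'len',np.sqrt(12*ev).round(1))
print('cyl w base check scene')
E
```

```text
long 384 [377.2 258.9] [130.5  19.7] mean [377.2 258.8] ang -161.9 len [ 19.8 130.7]
short 245 [458.6 103.2] [79.1 21. ] mean [458.6 103.1] ang 75.5 len [21.2 79.8]
disc 406 [ 463.3 -101.5] [57.  58.1] mean [ 462.9 -101.6] ang 169.4 len [51.  52.4]
cyl 111 [ 370.6 -260. ] [28.  27.1] mean [ 370.8 -260.1] ang 169.5 len [25.5 26.5]
platen 688 [533.  386.3] [78.6 76.9] mean [532.9 386.8] ang 170.3 len [68.4 68.8]
r1 109 [687.8 181.6] [18.7 51.8] mean [687.4 182.5] ang 158.3 len [20.1 52.2]
r2 80 [651.9  92.7] [11.9 54. ] mean [650.5  93.1] ang 156.1 len [11.6 54.4]
r3 123 [ 670. -124.] [19.9 53.5] mean [ 669.2 -124.2] ang 167.7 len [20.2 52.6]
r4 126 [ 659.1 -172.6] [20.3 54.6] mean [ 657.4 -172.1] ang 167.1 len [21.  52.6]
cyl w base check scene
```

```bash
cat >> h.py <<'E'
def go(x,y,z,yaw):
    "delta from present pose; yaw = world direction (deg) of tool y"
    o=readout.get_obs();Rm=rot(o['eef_rot']);d=Rm.T@(np.array([x,y,z])-o['tool_pos'])*100
    cur=np.degrees(np.arctan2(Rm[1,1],Rm[0,1]));t=(cur-yaw+180)%360-180
    print('t',round(o['time'],2),'tcp',o['tool_pos'].round(4),'yaw',round(cur,1),'j6',o['joint_positions'][5].round(2),'| shift cm',d.round(2),'turn',round(np.radians(t),3),'rows',int(np.ceil(max(np.linalg.norm(d)/4.17,abs(t)/7.16))))
E
python3 -c "
from h import *
go(.377,.259,.15,-71.9)"
```

```text
t 0.15 tcp [0.2326 0.5253 0.2306] yaw 66.1 j6 -0.07 | shift cm [-23.99 -18.49   8.09] turn 2.409 rows 20
```

Emit:
arm_command --deltas '[[[-24,-18.5,8.1],1.4],[[-24,-18.5,8.1],1.4],[[-24,-18.5,8.1],1.4],[[-24,-18.5,8.1],1.4],[[-24,-18.5,8.1],1.4],[[-24,-18.5,8.1],1.4],[[-24,-18.5,8.1],1.4],[[-24,-18.5,8.1],1.4],[[-24,-18.5,8.1],1.4],[[-24,-18.5,8.1],1.4],[[-24,-18.5,8.1],1.4],[[-24,-18.5,8.1],1.4]]' --hand 1

```text
time: 1.15
tool_pos: [0.3774, 0.259, 0.1501]
eef_rot: [-0.0, 0.79, 0.613, -0.0]
contact_force: [-0.4, 0.4, 0.3]
grip_width: 0.0857
finger_force: 0.0
```

Emit:
arm_command --deltas '[[[0,0,0],1.0],[[0,0,0],1.0],[[0,0,0],1.0],[[0,0,0],1.0],[[0,0,0],1.0],[[0,0,0],1.0],[[0,0,0],1.0],[[0,0,0],1.0],[[0,0,0],1.0],[[0,0,0],1.0]]'

```text
time: 1.98
tool_pos: [0.3772, 0.2595, 0.1503]
eef_rot: [0.0, 0.986, 0.164, -0.0]
contact_force: [0.1, 0.2, 0.1]
grip_width: 0.0853
finger_force: 0.0
```

```bash
cat >> h.py <<'E'
def look(name,thr=215,z=.022,near=None,R0=.09):
    "wrist look: white blobs near a world point"
    o=readout.get_obs();im=optics.get_image('wrist');c=im['color'];save(name,c)
    import pickle;pickle.dump((o,im),open('last.pkl','wb'))
    n,l,s,ce=cv2.connectedComponentsWithStats((c.min(2)>thr).astype(np.uint8))
    for i in range(1,n):
        if s[i,4]<120: continue
        ys,xs=np.nonzero(l==i);w=cast(im,np.c_[xs,ys],z,o)[:,:2]*1000;mu=w.mean(0)
        if near is not None and np.hypot(*(mu/1000-near))>R0: continue
        q=cv2.minAreaRect(w.astype(np.float32));ev,V=np.linalg.eigh(np.cov((w-mu).T))
        print('px',ce[i].round(0),s[i,4],'rect',np.round(q[0],1),np.round(q[1],1),'mean',mu.round(1),'ang',round(np.degrees(np.arctan2(*V[::-1,1]))%180,1),'len',np.sqrt(12*ev).round(1))
E
python3 -c "
from h import *
look('w1.png',near=(.377,.259))
go(.377,.259,.014,-71.9)"
```

```text
px [282. 185.] 2657 rect [377.  255.7] [129.2  19.6] mean [388.2 259.3] ang 17.8 len [ 20.  114.7]
t 2.03 tcp [0.3772 0.2595 0.1503] yaw -71.1 j6 1.75 | shift cm [-0.04  0.04 13.63] turn 0.014 rows 4
```

View pics/w1.png

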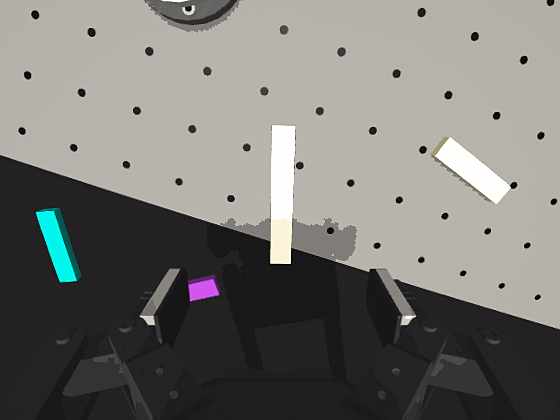

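The wrist view shows the ivory long bar at (282,185) squarely between the open fingers. Its measured length is 129 mm and it matches the top view within 3 mm. I'll descend and grip it.

Emit:
arm_command --deltas '[[[0,0.2,4],0.02],[[0,0.2,8],0.02],[[0,0.2,11],0.02],[[0,0.2,12.5],0.02],[[0,0.2,13.3],0.02],[[0,0.2,13.55],0.02],[[0,0.2,13.55],0.02],[[0,0.2,13.55],0.02]]'

```text
time: 2.7
tool_pos: [0.3789, 0.2581, 0.0156]
eef_rot: [-0.0, 0.988, 0.152, 0.001]
contact_force: [-0.1, 0.2, -0.1]
grip_width: 0.0851
finger_force: 0.0
```

Emit:
arm_command --deltas '[[[0,0,0],0],[[0,0,0],0],[[0,0,0],0],[[0,0,0],0],[[0,0,0],0],[[0,0,0],0],[[0,0,0],0],[[0,0,0],0],[[0,0,0],0],[[0,0,0],0]]' --hand -1 --force 30

```text
time: 3.53
tool_pos: [0.3782, 0.2576, 0.0153]
eef_rot: [-0.0, 0.988, 0.152, 0.0]
contact_force: [-0.5, 0.6, 5.1]
grip_width: 0.0187
finger_force: 29.7
```

Emit:
arm_command --deltas '[[[0,0,-1],0],[[0,0,-4],0],[[0,0,-8],0],[[0,0,-12],0],[[0,0,-14],0],[[0,0,-14],0]]'

```text
time: 4.03
tool_pos: [0.3812, 0.2594, 0.1596]
eef_rot: [-0.002, 0.988, 0.152, 0.005]
contact_force: [0.9, 0.6, 0.3]
grip_width: 0.0192
finger_force: 29.5
```

```bash
python3 -c "
from h import *
go(.64,.13,.15,-22)"
```

```text
t 4.03 tcp [0.3812 0.2594 0.1596] yaw -72.5 j6 1.77 | shift cm [20.79 20.11  1.13] turn -0.882 rows 8
```

Emit:
arm_command --deltas '[[[20.8,20.1,0],-0.88],[[20.8,20.1,0],-0.88],[[20.8,20.1,0],-0.88],[[20.8,20.1,0],-0.88],[[20.8,20.1,0],-0.88],[[20.8,20.1,0],-0.88],[[20.8,20.1,0],-0.88],[[20.8,20.1,0],-0.88],[[20.8,20.1,0],-0.88],[[20.8,20.1,0],-0.88],[[20.8,20.1,0],-0.88],[[20.8,20.1,0],-0.88]]'

```text
time: 5.03
tool_pos: [0.6348, 0.1291, 0.1543]
eef_rot: [-0.001, 0.829, 0.559, -0.001]
contact_force: [-0.4, 0.1, -1.2]
grip_width: 0.0189
finger_force: 29.6
```

```bash
python3 -c "
from h import *
look('w2.png',z=.057,near=(.668,.137),R0=.12)
go(.6685,.1375,.1,-22)"
```

```text
px [318. 112.] 393 rect [690.  187.5] [ 4.3 47.1] mean [689.8 187.6] ang 156.9 len [ 4.3 47.6]
px [316. 132.] 301 rect [684.4 174.3] [ 3.  46.4] mean [683.6 174.5] ang 157.7 len [ 3.5 46.5]
px [278. 201.] 4427 rect [633.7 128.5] [96.2 33.7] mean [636.7 134.2] ang 70.1 len [33.4 89.5]
px [329. 234.] 123 rect [665.1  92.9] [ 3.6 20.8] mean [665.5  92.8] ang 157.9 len [ 4.5 20.6]
t 5.08 tcp [0.6351 0.1292 0.1547] yaw -22.1 j6 0.52 | shift cm [2.03 2.79 5.46] turn -0.001 rows 2
```

View pics/w2.png

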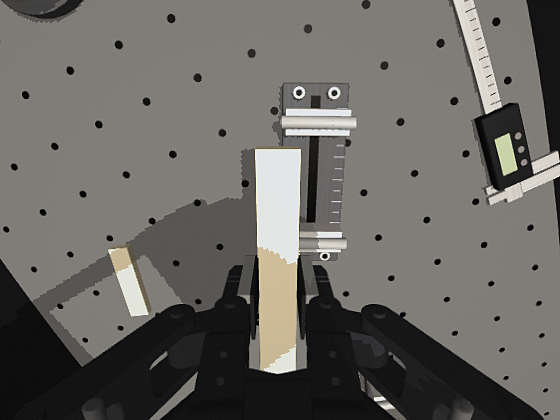

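The wrist view shows the held long bar with its far end at (256–299,150). Behind it are the widely set rollers, one running (282,121)–(356,124) and the other with its right end at (347,244).

```bash
python3 -c "
from h import *
import pickle
o,im=pickle.load(open('last.pkl','rb'))
p=cast(im,[(282,121),(356,123.5),(347,244)],.054,o);print(p.round(4),'len',np.linalg.norm(p[0]-p[1]))
c1=(p[0]+p[1])/2;print('c1',c1)
u=(p[1]-p[0])/np.linalg.norm(p[1]-p[0]);c2=p[2]-.028*u;print('c2',c2,'sep',np.linalg.norm(c1-c2),'mid',(c1+c2)/2,'ang',np.degrees(np.arctan2(*(c1-c2)[1::-1])))
ob=o['tool_pos'];zt=ob[2]+.0067
e=cast(im,[(256,149),(300,149)],zt,o);print('bar end',e.round(4),'w',np.linalg.norm(e[0]-e[1]))
Rm=rot(o['eef_rot']);print('bar end in tool',((e-ob)@Rm).round(4), 'yaw',np.degrees(np.arctan2(Rm[1,1],Rm[0,1])))
"
```

```text
[[0.663  0.1913 0.054 ]
 [0.7139 0.1689 0.054 ]
 [0.6766 0.0769 0.054 ]] len 0.05559203839128033
c1 [0.68847647 0.18012098 0.054     ]
c2 [0.65092993 0.08814369 0.054     ] sep 0.09934567780191385 mid [0.6697032  0.13413234 0.054     ] ang 67.79396320981125
bar end [[0.6495 0.191  0.161 ]
 [0.667  0.1839 0.161 ]] w 0.018827270047344517
bar end in tool [[ 0.063  -0.0096 -0.0067]
 [ 0.0629  0.0092 -0.0068]] yaw -22.083430197255
```

```bash
python3 -c "
from h import *
go(.6703,.1372,.0605,-22)"
```

```text
t 5.08 tcp [0.6351 0.1292 0.1547] yaw -22.1 j6 0.52 | shift cm [2.07 2.97 9.41] turn -0.001 rows 3
```

Emit:
arm_command --deltas '[[[2,2.9,0],0],[[2,2.9,2],0],[[2,2.9,5],0],[[2,2.9,6.5],0],[[2,2.9,6.5],0],[[2,2.9,6.5],0]]'

```text
time: 5.58
tool_pos: [0.6697, 0.1365, 0.0892]
eef_rot: [-0.001, 0.829, 0.559, -0.001]
contact_force: [0.1, 0.0, -0.6]
grip_width: 0.019
finger_force: 29.7
```

```bash
python3 -c "
from h import *
go(.6703,.1372,.0605,-22)"
```

```text
t 5.58 tcp [0.6697 0.1365 0.0892] yaw -22.1 j6 0.52 | shift cm [0.1  0.04 2.87] turn -0.001 rows 1
```

Emit:
arm_command --deltas '[[[0.1,0,1],0],[[0.1,0,1.8],0],[[0.1,0,2.3],0],[[0.1,0,2.6],0],[[0.1,0,2.7],0],[[0.1,0,2.8],0],[[0.1,0,2.8],0]]'

```text
time: 6.17
tool_pos: [0.6716, 0.1367, 0.0619]
eef_rot: [0.0, 0.83, 0.558, 0.0]
contact_force: [0.3, 0.1, -0.3]
grip_width: 0.0188
finger_force: 29.7
```

Emit:
arm_command --deltas '[[[-0.1,0,0.05],0],[[-0.1,0,0.1],0],[[-0.1,0,0.15],0],[[-0.1,0,0.15],0]]'

```text
time: 6.5
tool_pos: [0.6711, 0.1358, 0.0603]
eef_rot: [0.0, 0.83, 0.558, 0.0]
contact_force: [-0.7, 0.6, -0.1]
grip_width: 0.0186
finger_force: 29.7
```

Emit:
arm_command --deltas '[[[0,0,0.05],0],[[0,0,0.1],0],[[0,0,0.15],0],[[0,0,0.15],0]]'

```text
time: 6.83
tool_pos: [0.6712, 0.1358, 0.0602]
eef_rot: [0.0, 0.83, 0.558, 0.0]
contact_force: [-2.2, -0.8, 6.9]
grip_width: 0.0187
finger_force: 30.5
```

Emit:
arm_command --deltas '[[[0,0,0],0],[[0,0,0],0],[[0,0,0],0],[[0,0,0],0],[[0,0,-1],0],[[0,0,-4],0],[[0,0,-8],0],[[0,0,-11],0],[[0,0,-11],0],[[0,0,-11],0]]' --hand 0.2

```text
time: 7.67
tool_pos: [0.6732, 0.1362, 0.1726]
eef_rot: [0.002, 0.83, 0.558, 0.003]
contact_force: [-0.6, 0.0, -0.6]
grip_width: 0.051
finger_force: 0.0
```

```bash
python3 -c "
from h import *
look('w3.png',z=.067,near=(.67,.136),R0=.05)
go(.4585,.1017,.11,-14.5)"
```

```text
px [275. 172.] 2126 rect [686.7 158.5] [71.3 31.1] mean [682.5 163.1] ang 65.3 len [21.5 71.4]
t 7.72 tcp [0.6716 0.1359 0.1703] yaw -22.1 j6 0.52 | shift cm [-11.2  -18.46   5.98] turn -0.133 rows 6
```

View pics/w3.png

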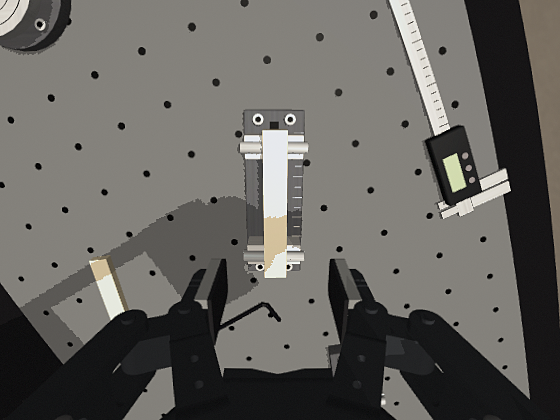

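The long bar lies across both rollers, from (275,129) to (275,277), with the roller axes at rows 147 and 255. I'll work out its offset and go on to the short bar.

```bash
python3 -c "
from h import *
import pickle
o,im=pickle.load(open('last.pkl','rb'));Rm=rot(o['eef_rot'])
b=(cast(im,[(264,130),(287,130),(265,277),(287,277)],.067,o)-o['tool_pos'])@Rm*1000
r=(cast(im,[(239,147),(310,147.5),(244,255),(304,256)],.054,o)-o['tool_pos'])@Rm*1000
print(b.round(1),b.mean(0),r.round(1),r.mean(0))"
```

```text
[[ 61.3 -10.8 105.8]
 [ 61.3   6.9 105.9]
 [-67.5 -11.8 105.3]
 [-67.6   8.  105.4]] [ -3.13073907  -1.87932494 105.6005192 ] [[ 46.6 -32.1 118.6]
 [ 46.1  26.4 118.9]
 [-52.1 -31.4 118.3]
 [-53.4  24.  118.6]] [ -3.20694634  -3.25748091 118.59240167]
```

Emit:
arm_command --deltas '[[[-11.2,-18.5,4],-0.133],[[-11.2,-18.5,4],-0.133],[[-11.2,-18.5,4],-0.133],[[-11.2,-18.5,4],-0.133],[[-11.2,-18.5,4],-0.133],[[-11.2,-18.5,4],-0.133],[[-11.2,-18.5,4],-0.133],[[-11.2,-18.5,4],-0.133]]'

```text
time: 8.38
tool_pos: [0.4561, 0.1016, 0.1279]
eef_rot: [-0.001, 0.791, 0.612, -0.001]
contact_force: [-0.3, 0.8, 0.2]
grip_width: 0.0516
finger_force: 0.0
```

```bash
python3 -c "
from h import *
look('w4.png',z=.022,near=(.4585,.1017),R0=.05)
go(.4585,.1017,.0150,-14.5)"
```

```text
px [280. 185.] 1248 rect [461.9 116.7] [45.5 18.8] mean [462.  118.3] ang 73.9 len [19.1 44.2]
t 8.43 tcp [0.4582 0.1018 0.1285] yaw -14.5 j6 0.38 | shift cm [-0.    0.03 11.35] turn -0.0 rows 3
```

The long bar is within about 1.5 mm of centre. Descending on the short bar.

Emit:
arm_command --deltas '[[[0,0,4],0],[[0,0,8],0],[[0,0,10],0],[[0,0,11],0],[[0,0,11.3],0],[[0,0,11.3],0],[[0,0,11.3],0]]'

```text
time: 9.02
tool_pos: [0.4593, 0.1019, 0.0159]
eef_rot: [0.0, 0.791, 0.612, 0.001]
contact_force: [-0.8, 0.3, 0.3]
grip_width: 0.0516
finger_force: 0.0
```

Emit:
arm_command --deltas '[[[0,0,0],0],[[0,0,0],0],[[0,0,0],0],[[0,0,0],0],[[0,0,0],0],[[0,0,0],0],[[0,0,0],0]]' --hand -1

```text
time: 9.6
tool_pos: [0.4587, 0.1019, 0.0169]
eef_rot: [0.001, 0.791, 0.612, 0.001]
contact_force: [-0.1, -0.0, 7.1]
grip_width: 0.0186
finger_force: 30.6
```

Emit:
arm_command --deltas '[[[0,0,-1],0],[[0,0,-4],0],[[0,0,-8],0],[[0,0,-12],0],[[0,0,-13],0],[[0,0,-13],0]]'

```text
time: 10.1
tool_pos: [0.4603, 0.1021, 0.1497]
eef_rot: [0.002, 0.791, 0.612, 0.004]
contact_force: [0.5, 0.3, -0.7]
grip_width: 0.0188
finger_force: 29.9
```

```bash
python3 -c "
from h import *
go(.6635,-.125,.15,-13.6)"
```

```text
t 10.1 tcp [0.4603 0.1021 0.1497] yaw -14.5 j6 0.38 | shift cm [-16.91  25.35   0.12] turn -0.016 rows 8
```

Emit:
arm_command --deltas '[[[-16.9,25.3,-1],-0.016],[[-16.9,25.3,-1],-0.016],[[-16.9,25.3,-1],-0.016],[[-16.9,25.3,-1],-0.016],[[-16.9,25.3,-1],-0.016],[[-16.9,25.3,-1],-0.016],[[-16.9,25.3,-1],-0.016],[[-16.9,25.3,-1],-0.016],[[-16.9,25.3,-1],-0.016],[[-16.9,25.3,-1],-0.016]]'

```text
time: 10.93
tool_pos: [0.6588, -0.1253, 0.1533]
eef_rot: [-0.002, 0.786, 0.618, -0.001]
contact_force: [-0.9, 0.4, -0.6]
grip_width: 0.0187
finger_force: 29.9
```

```bash
python3 -c "
from h import *
look('w5.png',z=.057,near=(.6635,-.148),R0=.12)
go(.6635,-.148,.09,-13.6)"
```

```text
px [303. 197.] 204 rect [ 674.2 -118.7] [ 4.1 42. ] mean [ 679.7 -119.6] ang 163.1 len [ 4.4 39.6]
px [279. 227.] 1977 rect [ 653.2 -144.5] [50.8 33.8] mean [ 655.5 -140.1] ang 93.7 len [31.6 46. ]
t 10.98 tcp [ 0.6582 -0.1243  0.1537] yaw -13.6 j6 -0.01 | shift cm [-2.18  1.11  6.36] turn -0.0 rows 2
```

View pics/w5.png

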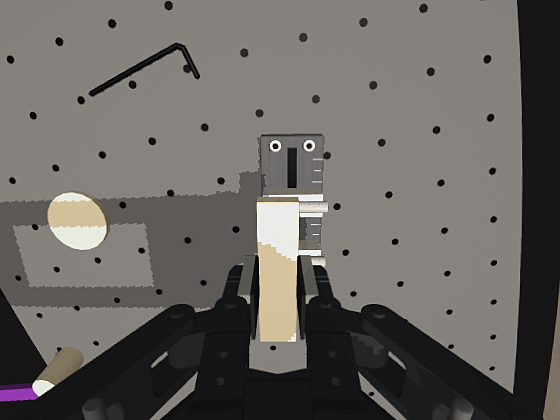

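The wrist view shows the held short bar with its far end at (257–299,202). The near rollers' right ends are at (328,208) and (326,262), and the fixture base's far edge runs (260–324,135).

```bash
python3 -c "
from h import *
import pickle
o,im=pickle.load(open('last.pkl','rb'));Rm=rot(o['eef_rot']);ob=o['tool_pos']
p=cast(im,[(328,208),(326,262)],.054,o);print(p.round(4),'sep',np.linalg.norm(p[0]-p[1]))
b=cast(im,[(261,135),(323.5,135)],.028,o);print(b.round(4),np.linalg.norm(b[0]-b[1]),'ang',np.degrees(np.arctan2(*(b[0]-b[1])[1::-1])), b.mean(0)-.08*np.array([np.cos(np.radians(76.3)),np.sin(np.radians(76.3)),0]))
u=np.array([np.cos(np.radians(-13.6)),np.sin(np.radians(-13.6)),0]);print('mid',p.mean(0)-.028*u)
e=cast(im,[(257,200),(299,200)],ob[2]+.0065,o);print('bar end tool',((e-ob)@Rm).round(4))"
```

```text
[[ 0.6977 -0.1345  0.054 ]
 [ 0.6869 -0.1825  0.054 ]] sep 0.04919380236242033
[[ 0.6576 -0.0677  0.028 ]
 [ 0.7083 -0.08    0.028 ]] 0.05217213444776338 ang 166.3734756356793 [ 0.66405004 -0.15152934  0.028     ]
mid [ 0.66512623 -0.15192338  0.054     ]
bar end tool [[ 0.04   -0.0097 -0.0064]
 [ 0.0401  0.0092 -0.0065]]
```

```bash
python3 -c "
from h import *
go(.6645,-.150,.09,-13.6)"
```

```text
t 10.98 tcp [ 0.6582 -0.1243  0.1537] yaw -13.6 j6 -0.01 | shift cm [-2.35  1.25  6.36] turn -0.0 rows 2
```

Emit:
arm_command --deltas '[[[-2.35,1.2,0],0],[[-2.35,1.2,2],0],[[-2.35,1.2,4],0],[[-2.35,1.2,6],0],[[-2.35,1.2,6.3],0],[[-2.35,1.2,6.3],0],[[-2.35,1.2,6.3],0]]'

```text
time: 11.57
tool_pos: [0.6658, -0.1496, 0.0932]
eef_rot: [-0.0, 0.785, 0.619, -0.0]
contact_force: [-0.0, 0.3, 0.2]
grip_width: 0.0189
finger_force: 29.9
```

```bash
python3 -c "
from h import *
go(.6645,-.150,.0615,-13.6)"
```

```text
t 11.57 tcp [ 0.6658 -0.1496  0.0932] yaw -13.5 j6 -0.05 | shift cm [-0.07 -0.12  3.17] turn 0.002 rows 1
```

Emit:
arm_command --deltas '[[[0,-0.1,1],0],[[0,-0.1,2],0],[[0,-0.1,2.6],0],[[0,-0.1,2.9],0],[[0,-0.1,3.0],0],[[0,-0.1,3.05],0],[[0,-0.1,3.1],0],[[0,-0.1,3.1],0]]'

```text
time: 12.23
tool_pos: [0.6657, -0.1508, 0.062]
eef_rot: [0.0, 0.786, 0.619, 0.0]
contact_force: [-0.4, 0.6, -0.5]
grip_width: 0.0185
finger_force: 29.9
```

Emit:
arm_command --deltas '[[[0,0,0.05],0],[[0,0,0.1],0],[[0,0,0.1],0]]'

```text
time: 12.48
tool_pos: [0.6658, -0.1508, 0.0619]
eef_rot: [0.001, 0.786, 0.619, 0.0]
contact_force: [-1.4, -0.2, 4.8]
grip_width: 0.0187
finger_force: 30.4
```

Emit:
arm_command --deltas '[[[0,0,0],0],[[0,0,0],0],[[0,0,0],0],[[0,0,0],0],[[0,0,-1],0],[[0,0,-4],0],[[0,0,-8],0],[[0,0,-11],0],[[0,0,-11],0],[[0,0,-11],0]]' --hand 0.2

```text
time: 13.32
tool_pos: [0.6674, -0.1512, 0.1747]
eef_rot: [0.003, 0.786, 0.619, 0.002]
contact_force: [-1.3, 1.1, -0.7]
grip_width: 0.0514
finger_force: 0.0
```

```bash
python3 -c "
from h import *
look('w6.png',z=.067,near=(.665,-.15),R0=.05)
go(.4632,-.1025,.11,-13.6)"
```

```text
px [275. 184.] 1256 rect [ 674.8 -136.8] [44.1 31. ] mean [ 670.1 -133.8] ang 75.0 len [22.3 41.6]
t 13.37 tcp [ 0.6658 -0.1508  0.1723] yaw -13.6 j6 -0.05 | shift cm [ -0.07 -20.84   6.18] turn 0.0 rows 6
```

View pics/w6.png

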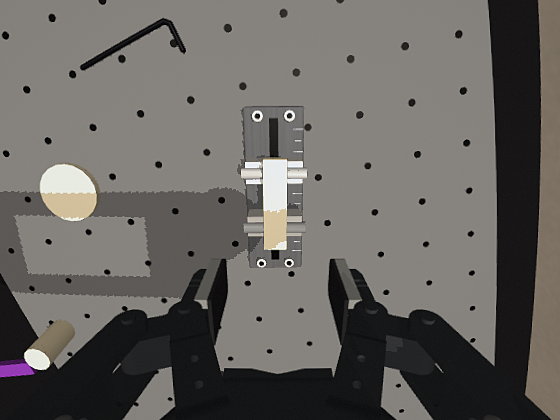

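The short bar lies across both close rollers, at rows 158–250 with the rollers at 174 and 228, and it is centred and square. Next is the disc.

Emit:
arm_command --deltas '[[[0,-20.8,5],0],[[0,-20.8,5],0],[[0,-20.8,5],0],[[0,-20.8,5],0],[[0,-20.8,5],0],[[0,-20.8,5],0],[[0,-20.8,5],0],[[0,-20.8,5],0]]' --hand 1

```text
time: 14.03
tool_pos: [0.4623, -0.1015, 0.12]
eef_rot: [-0.001, 0.786, 0.619, -0.0]
contact_force: [0.6, -0.4, 0.6]
grip_width: 0.0855
finger_force: 0.0
```

```bash
python3 -c "
from h import *
look('w7.png',z=.020,thr=170,near=(.4632,-.1025),R0=.05)
go(.4632,-.1025,.0105,-13.6)"
```

```text
px [281. 196.] 2141 rect [466.6 -91.9] [33.7 58.3] mean [466.6 -92.7] ang 157.7 len [28.9 48.9]
t 14.08 tcp [ 0.4642 -0.1021  0.1207] yaw -13.6 j6 -0.07 | shift cm [-0.06 -0.09 11.02] turn 0.0 rows 3
```

View pics/w7.png

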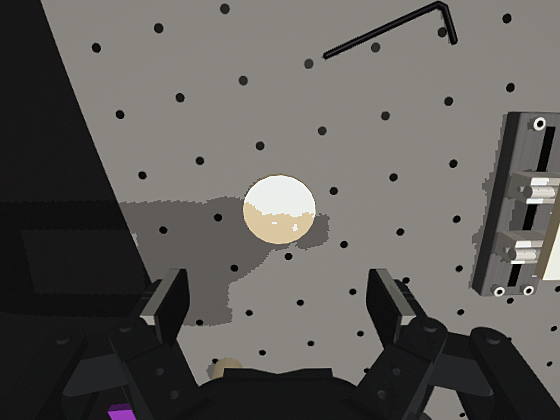

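The disc sits at cols 244–315, rows 175–244, centred about (279.5,209.5), between the fingers.

```bash
python3 -c "
from h import *
import pickle
o,im=pickle.load(open('last.pkl','rb'))
p=cast(im,[(244,208),(315,208),(279.5,175.5),(279.5,243)],.020,o);print(p.round(4),p[:2].mean(0),p[2:].mean(0),np.linalg.norm(p[0]-p[1]),np.linalg.norm(p[2]-p[3]))"
```

```text
[[ 0.4351 -0.095   0.02  ]
 [ 0.4912 -0.1086  0.02  ]
 [ 0.4695 -0.0756  0.02  ]
 [ 0.4559 -0.1322  0.02  ]] [ 0.46319589 -0.10182407  0.02      ] [ 0.4626982  -0.10390385  0.02      ] 0.057722642295148716 0.058208442132565895
```

Emit:
arm_command --deltas '[[[-0.1,-0.1,3],0],[[-0.1,-0.1,7],0],[[-0.1,-0.1,9.5],0],[[-0.1,-0.1,10.5],0],[[-0.1,-0.1,10.5],0],[[-0.1,-0.1,10.5],0]]'

```text
time: 14.58
tool_pos: [0.4636, -0.103, 0.0152]
eef_rot: [-0.0, 0.786, 0.619, -0.0]
contact_force: [-0.0, 0.0, 0.0]
grip_width: 0.0854
finger_force: 0.0
```

Emit:
arm_command --deltas '[[[0,0,0],0],[[0,0,0],0],[[0,0,0],0],[[0,0,0],0],[[0,0,0.1],0],[[0,0,0.2],0],[[0,0,0.3],0],[[0,0,0.3],0]]' --hand 0.55

```text
time: 15.25
tool_pos: [0.4618, -0.1025, 0.0127]
eef_rot: [-0.0, 0.786, 0.619, -0.0]
contact_force: [-0.5, -0.1, -0.0]
grip_width: 0.0665
finger_force: 0.0
```

Emit:
arm_command --deltas '[[[0,0,0.1],0],[[0,0,0.2],0],[[0,0,0.2],0]]'

```text
time: 15.5
tool_pos: [0.4618, -0.1025, 0.0106]
eef_rot: [-0.0, 0.786, 0.619, -0.0]
contact_force: [-0.3, 1.0, 0.5]
grip_width: 0.0664
finger_force: 0.0
```

Emit:
arm_command --deltas '[[[0,0,0.1],0],[[0,0,0.15],0],[[0,0,0.15],0]]'

```text
time: 15.75
tool_pos: [0.4619, -0.1025, 0.0091]
eef_rot: [-0.0, 0.786, 0.619, -0.0]
contact_force: [-0.5, -0.5, -0.1]
grip_width: 0.0664
finger_force: 0.0
```

Emit:
arm_command --deltas '[[[0,0,0],0],[[0,0,0],0],[[0,0,0],0],[[0,0,0],0],[[0,0,0],0],[[0,0,0],0]]' --hand -1 --force 30

```text
time: 16.25
tool_pos: [0.462, -0.1026, 0.0096]
eef_rot: [0.0, 0.786, 0.619, 0.0]
contact_force: [-0.9, 1.1, 5.7]
grip_width: 0.0581
finger_force: 31.4
```

Emit:
arm_command --deltas '[[[0,0,-0.3],0],[[0,0,-0.6],0],[[0,0,-1.0],0],[[0,0,-1.0],0]]'

```text
time: 16.58
tool_pos: [0.4626, -0.1027, 0.0199]
eef_rot: [0.001, 0.786, 0.619, 0.0]
contact_force: [0.3, 0.2, -0.6]
grip_width: 0.0581
finger_force: 32.2
```

```bash
python3 -c "
from h import *
look('w8.png')
go(.54,-.40,.15,-13.6)"
```

```text
px [292. 246.] 2025 rect [472.6 -90.1] [18.7 49. ] mean [472.6 -89.6] ang 146.7 len [14.1 38.5]
t 16.63 tcp [ 0.4624 -0.1027  0.0197] yaw -13.6 j6 -0.07 | shift cm [-27.08  14.54 -13.01] turn 0.0 rows 9
```

View pics/w8.png

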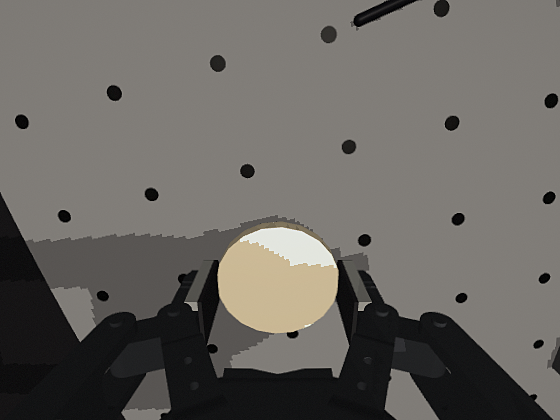

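The disc is held level between the pads, centred about (278,280). Next I'll lift it and move to just short of the ring so I can view it.

Emit:
arm_command --deltas '[[[0,0,-3],0],[[0,0,-6],0],[[0,0,-10],0],[[0,0,-14],0],[[0,0,-14],0]]'

```text
time: 17.05
tool_pos: [0.467, -0.1041, 0.1663]
eef_rot: [0.006, 0.786, 0.619, 0.004]
contact_force: [1.3, -0.4, -0.6]
grip_width: 0.058
finger_force: 32.7
```

```bash
python3 -c "
from h import *
import pickle
o,im=pickle.load(open('last.pkl','rb'));Rm=rot(o['eef_rot'])
p=cast(im,[(278,228),(278,332),(218,280),(338,280)],o['tool_pos'][2]+.0104,o);print(((p-o['tool_pos'])@Rm).round(4))
go(.511,-.484,.165,-13.6)"
```

```text
[[ 0.028  -0.0002 -0.0104]
 [-0.03   -0.0003 -0.0104]
 [ 0.001  -0.0292 -0.0104]
 [ 0.0009  0.0287 -0.0104]]
t 17.05 tcp [ 0.467  -0.1041  0.1663] yaw -13.6 j6 -0.07 | shift cm [-35.9   13.19   0.35] turn 0.001 rows 10
```

Emit:
arm_command --deltas '[[[-35.9,13.2,0],0],[[-35.9,13.2,0],0],[[-35.9,13.2,0],0],[[-35.9,13.2,0],0],[[-35.9,13.2,0],0],[[-35.9,13.2,0],0],[[-35.9,13.2,0],0],[[-35.9,13.2,0],0],[[-35.9,13.2,0],0],[[-35.9,13.2,0],0],[[-35.9,13.2,0],0],[[-35.9,13.2,0],0]]'

```text
time: 18.05
tool_pos: [0.5053, -0.482, 0.158]
eef_rot: [-0.001, 0.786, 0.618, 0.0]
contact_force: [-0.2, 0.7, 0.1]
grip_width: 0.058
finger_force: 32.7
```

```bash
python3 -c "
from h import *
look('w9.png',z=.057,thr=200)
go(.5295,-.4065,.1,-13.6)"
```

```text
px [290. 108.] 1306 rect [ 531.1 -409.8] [46.7 47.6] mean [ 532.  -408.5] ang 105.1 len [51.4 51.8]
px [292. 245.] 2024 rect [ 508.3 -517.8] [31. 86.] mean [ 508.8 -517.8] ang 146.8 len [24.1 68.3]
px [547. 400.] 443 rect [ 754.3 -782.5] [28.5 63. ] mean [ 748.4 -779.6] ang 114.5 len [23.3 47.1]
t 18.1 tcp [ 0.5053 -0.4809  0.1583] yaw -13.6 j6 -0.58 | shift cm [7.79 0.61 5.84] turn 0.0 rows 3
```

View pics/w9.png

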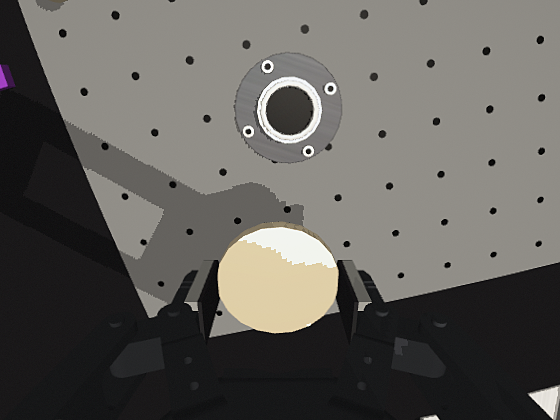

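The wrist view shows the ring at (290,108), casting to (531,-410) mm against (529,-406) from the top view, and the held disc at (278,280). I'll use (530.5,-408).

```bash
python3 -c "
from h import *
go(.5307,-.4075,.09,-13.6)"
```

```text
t 18.1 tcp [ 0.5053 -0.4809  0.1583] yaw -13.6 j6 -0.58 | shift cm [7.72 0.75 6.84] turn 0.0 rows 3
```

Emit:
arm_command --deltas '[[[4,0.4,0],0],[[7.7,0.75,0],0],[[7.7,0.75,2],0],[[7.7,0.75,5],0],[[7.7,0.75,6.8],0],[[7.7,0.75,6.8],0],[[7.7,0.75,6.8],0]]'

```text
time: 18.68
tool_pos: [0.5306, -0.4067, 0.0906]
eef_rot: [-0.002, 0.785, 0.619, -0.0]
contact_force: [-0.8, -0.3, -0.1]
grip_width: 0.0579
finger_force: 32.7
```

```bash
python3 -c "
from h import *
go(.5307,-.4075,.0555,-13.6)"
```

```text
t 18.68 tcp [ 0.5306 -0.4067  0.0906] yaw -13.5 j6 -0.48 | shift cm [-0.08  0.04  3.51] turn 0.002 rows 1
```

Contact is expected at a TCP z of about 0.0546.

Emit:
arm_command --deltas '[[[-0.1,0,1],0],[[-0.1,0,2],0],[[-0.1,0,2.8],0],[[-0.1,0,3.2],0],[[-0.1,0,3.4],0],[[-0.1,0,3.5],0],[[-0.1,0,3.5],0],[[-0.1,0,3.5],0]]'

```text
time: 19.35
tool_pos: [0.5313, -0.4107, 0.0565]
eef_rot: [0.0, 0.786, 0.618, 0.0]
contact_force: [0.4, -0.1, -0.9]
grip_width: 0.0578
finger_force: 32.7
```

Emit:
arm_command --deltas '[[[0,0,0.05],0],[[0,0,0.1],0],[[0,0,0.1],0]]'

```text
time: 19.6
tool_pos: [0.5313, -0.4105, 0.0555]
eef_rot: [0.0, 0.786, 0.619, 0.0]
contact_force: [0.7, 0.1, -0.3]
grip_width: 0.058
finger_force: 32.7
```

Emit:
arm_command --deltas '[[[0.25,0,0],0],[[0.25,0,0],0],[[0.25,0,0.05],0],[[0.25,0,0.1],0],[[0.25,0,0.1],0]]'

```text
time: 20.02
tool_pos: [0.5319, -0.4079, 0.0547]
eef_rot: [0.0, 0.786, 0.619, 0.0]
contact_force: [-0.6, 1.5, 2.4]
grip_width: 0.0581
finger_force: 33.0
```

Emit:
arm_command --deltas '[[[0,0,0.05],0],[[0,0,0.05],0]]'

```text
time: 20.18
tool_pos: [0.5319, -0.4079, 0.0547]
eef_rot: [0.0, 0.786, 0.619, 0.0]
contact_force: [-0.8, 1.5, 4.8]
grip_width: 0.0582
finger_force: 33.3
```

Emit:
arm_command --deltas '[[[0,0,0],0],[[0,0,0],0],[[0,0,0],0],[[0,0,0],0],[[0,0,0],0],[[0,0,-1],0],[[0,0,-4],0],[[0,0,-8],0],[[0,0,-12],0],[[0,0,-12],0],[[0,0,-12],0]]' --hand 1

```text
time: 21.1
tool_pos: [0.5337, -0.4097, 0.1786]
eef_rot: [0.004, 0.786, 0.619, 0.001]
contact_force: [-0.5, 0.4, -1.1]
grip_width: 0.0855
finger_force: 0.0
```

```bash
python3 -c "
from h import *
look('w10.png',z=.065,thr=200)
go(.371,-.2612,.15,-13.6)"
```

```text
px [33. 77.] 1002 rect [ 372.9 -263.7] [28.1 27.7] mean [ 372.9 -263.6] ang 152.4 len [24.6 24.6]
px [275. 191.] 2201 rect [ 534.4 -398.7] [36.4 58.3] mean [ 534.7 -399.5] ang 158.9 len [31.8 49.7]
t 21.15 tcp [ 0.5323 -0.4084  0.1759] yaw -13.6 j6 -0.48 | shift cm [ 10.53 -19.15   2.51] turn 0.0 rows 6
```

View pics/w10.png

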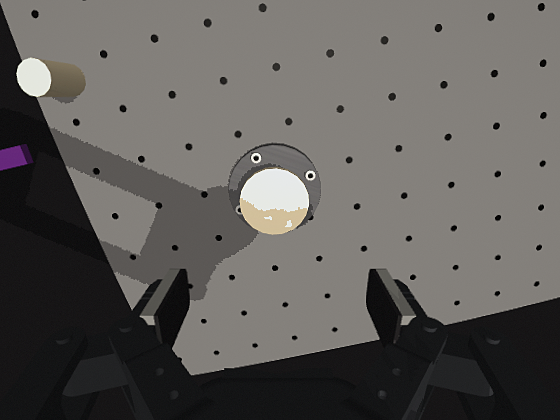

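The disc rests on the ring at cols 240–310, rows 168–235. The base flange spans cols 228–322 with its top at row 143. I'll check the centring now.

```bash
python3 -c "
from h import *
import pickle
o,im=pickle.load(open('last.pkl','rb'));Rm=rot(o['eef_rot'])
T=lambda uv,z:((cast(im,uv,z,o)-o['tool_pos'])@Rm*1000).round(1)[:,:2]
print('disc',T([(240,200),(310,200),(275,168),(275,234.5)],.065))
for z in(.018,.022,.026): print(z,T([(228,187),(322,187),(275,143)],z).tolist())"
```

```text
disc [[  2.6 -32.4]
 [  2.4  27.2]
 [ 30.1  -2.5]
 [-29.5  -2.7]]
0.018 [[1.5, -49.7], [1.2, 43.8], [44.6, -2.8]]
0.022 [[2.6, -49.0], [2.3, 43.2], [45.1, -2.8]]
0.026 [[3.6, -48.4], [3.3, 42.7], [45.6, -2.7]]
```

Disc and ring are concentric within 1 mm. Next is the cylinder, at (371.8,-262) mm averaged from the two views.

Emit:
arm_command --deltas '[[[10.5,-19.1,3],0],[[10.5,-19.1,3],0],[[10.5,-19.1,3],0],[[10.5,-19.1,3],0],[[10.5,-19.1,3],0],[[10.5,-19.1,3],0],[[10.5,-19.1,3],0],[[10.5,-19.1,3],0],[[10.5,-19.1,3],0]]'

```text
time: 21.9
tool_pos: [0.3721, -0.2622, 0.1438]
eef_rot: [0.001, 0.786, 0.619, 0.0]
contact_force: [-0.0, 0.4, 0.8]
grip_width: 0.0855
finger_force: 0.0
```

```bash
python3 -c "
from h import *
look('w11.png',z=.062,thr=170,near=(.371,-.261))
go(.3718,-.262,.027,-13.6)"
```

```text
px [276. 216.] 1104 rect [ 370.1 -262.4] [29.1 28.2] mean [ 370.1 -262.4] ang 81.2 len [25.4 25.5]
t 21.95 tcp [ 0.3724 -0.2626  0.1439] yaw -13.6 j6 -0.47 | shift cm [ 0.05 -0.09 11.69] turn 0.0 rows 3
```

View pics/w11.png

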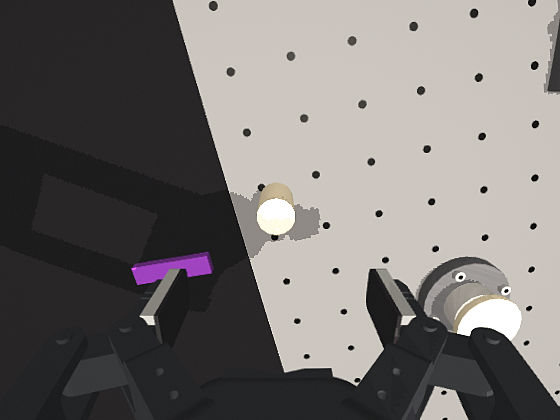

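The cylinder top is at (276,216), casting to (370,-262) mm between the fingers. I'll descend and grip it at mid-height.

Emit:
arm_command --deltas '[[[0,-0.2,4],0],[[0,-0.2,8],0],[[0,-0.2,10.5],0],[[0,-0.2,11.6],0],[[0,-0.2,11.6],0],[[0,-0.2,11.6],0]]'

```text
time: 22.45
tool_pos: [0.3697, -0.2615, 0.027]
eef_rot: [-0.0, 0.786, 0.618, -0.0]
contact_force: [-0.2, -0.6, -0.1]
grip_width: 0.0855
finger_force: 0.0
```

Emit:
arm_command --deltas '[[[0,0,0],0],[[0,0,0],0],[[0,0,0],0],[[0,0,0],0],[[0,0,0],0],[[0,0,0],0],[[0,0,0],0],[[0,0,0],0],[[0,0,0],0],[[0,0,0],0]]' --hand -1

```text
time: 23.28
tool_pos: [0.3693, -0.261, 0.0287]
eef_rot: [0.001, 0.786, 0.619, 0.0]
contact_force: [0.2, 0.9, 7.2]
grip_width: 0.0292
finger_force: 29.3
```

Emit:
arm_command --deltas '[[[0,0,-1],0],[[0,0,-4],0],[[0,0,-8],0],[[0,0,-12],0],[[0,0,-16],0],[[0,0,-17],0],[[0,0,-17],0]]'

```text
time: 23.87
tool_pos: [0.3709, -0.2623, 0.2018]
eef_rot: [0.005, 0.786, 0.619, 0.001]
contact_force: [0.4, 0.1, -1.7]
grip_width: 0.0293
finger_force: 29.8
```

```bash
python3 -c "
from h import *
go(.515,.30,.195,-13.6)"
```

```text
t 23.87 tcp [ 0.3709 -0.2623  0.2018] yaw -13.6 j6 -0.47 | shift cm [58.04  0.81  0.45] turn 0.0 rows 14
```

Emit:
arm_command --deltas '[[[50,0.8,0],0],[[50,0.8,0],0],[[50,0.8,0],0],[[50,0.8,0],0],[[50,0.8,0],0],[[50,0.8,0],0],[[50,0.8,0],0],[[50,0.8,0],0],[[50,0.8,0],0],[[50,0.8,0],0],[[50,0.8,0],0],[[50,0.8,0],0]]'

```text
time: 24.87
tool_pos: [0.4925, 0.2252, 0.1956]
eef_rot: [-0.001, 0.786, 0.619, -0.002]
contact_force: [1.0, 0.5, -0.8]
grip_width: 0.0295
finger_force: 29.8
```

Emit:
arm_command --deltas '[[[8,0,0],0],[[8,0,0],0],[[8,0,0],0],[[8,0,0],0],[[8,0,0],0]]'

```text
time: 25.28
tool_pos: [0.5111, 0.3005, 0.1956]
eef_rot: [-0.0, 0.785, 0.619, -0.002]
contact_force: [0.9, 0.3, -0.4]
grip_width: 0.0287
finger_force: 29.8
```

```bash
python3 -c "
from h import *
look('w12.png',z=.057,thr=185,near=(.533,.386),R0=.05)
go(.533,.3855,.13,-13.6)"
```

```text
px [280.  95.] 6778 rect [532.4 383.7] [77.8 78.3] mean [532.8 384.8] ang 154.8 len [68.2 68.5]
t 25.33 tcp [0.5113 0.2999 0.1961] yaw -13.6 j6 0.7 | shift cm [8.85 0.12 6.58] turn 0.0 rows 3
```

View pics/w12.png

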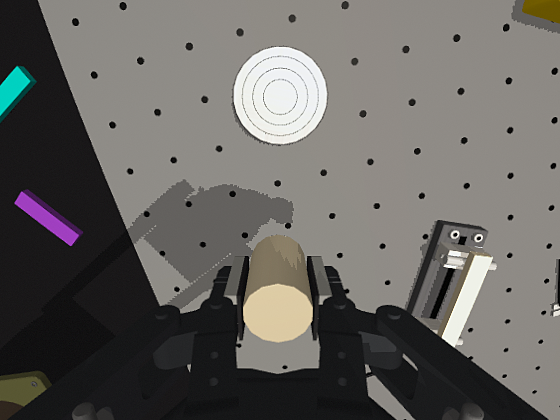

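The wrist view shows the platen at (280,95), casting to (532.5,384) mm with a 78 mm diameter. The cylinder is held upright, its top at (279,312). I'll use (532.8,385.5).

Emit:
arm_command --deltas '[[[4,0.1,0],0],[[8.8,0.1,0],0],[[8.8,0.1,2],0],[[8.8,0.1,5],0],[[8.8,0.1,8],0],[[8.8,0.1,9],0],[[8.8,0.1,9],0],[[8.8,0.1,9],0]]'

```text
time: 26.0
tool_pos: [0.5343, 0.3852, 0.1078]
eef_rot: [-0.0, 0.786, 0.618, -0.001]
contact_force: [0.4, 0.9, -0.4]
grip_width: 0.0293
finger_force: 29.8
```

```bash
python3 -c "
from h import *
go(.5328,.3857,.0745,-13.6)"
```

```text
t 26.0 tcp [0.5343 0.3852 0.1078] yaw -13.7 j6 0.8 | shift cm [ 0.01 -0.16  3.33] turn -0.001 rows 1
```

Emit:
arm_command --deltas '[[[0,-0.1,1.2],0],[[0,-0.1,2.2],0],[[0,-0.1,2.8],0],[[0,-0.1,3.1],0],[[0,-0.1,3.2],0],[[0,-0.1,3.25],0],[[0,-0.1,3.3],0],[[0,-0.1,3.3],0]]'

```text
time: 26.67
tool_pos: [0.5336, 0.387, 0.0752]
eef_rot: [0.0, 0.786, 0.619, 0.0]
contact_force: [-0.3, -0.9, -0.2]
grip_width: 0.0291
finger_force: 29.8
```

Emit:
arm_command --deltas '[[[0,0,0.05],0],[[0,0,0.1],0],[[0,0,0.1],0]]'

```text
time: 26.92
tool_pos: [0.5334, 0.3869, 0.0738]
eef_rot: [-0.0, 0.786, 0.619, 0.0]
contact_force: [-0.0, -0.4, -0.2]
grip_width: 0.0294
finger_force: 29.8
```

Emit:
arm_command --deltas '[[[0,0,0.05],0],[[0,0,0.1],0],[[0,0,0.1],0]]'

```text
time: 27.17
tool_pos: [0.5335, 0.3869, 0.0738]
eef_rot: [0.0, 0.786, 0.619, 0.0]
contact_force: [-2.2, -0.6, 3.8]
grip_width: 0.0289
finger_force: 30.5
```

Contact. I'll release, rise clear and check from above.

Emit:
arm_command --deltas '[[[0,0,0],0],[[0,0,0],0],[[0,0,0],0],[[0,0,0],0],[[0,0,0],0],[[0,0,0],0],[[0,0,-1],0],[[0,0,-4],0],[[0,0,-8],0],[[0,0,-12],0],[[0,0,-12],0],[[0,0,-12],0]]' --hand 0.7

```text
time: 28.17
tool_pos: [0.5355, 0.3882, 0.1975]
eef_rot: [0.0, 0.786, 0.619, 0.004]
contact_force: [0.1, 0.2, -1.0]
grip_width: 0.0727
finger_force: 0.0
```

Emit:
arm_command --deltas '[[[-15,-20,-5],0],[[-15,-20,-5],0],[[-15,-20,-5],0],[[-15,-20,-5],0],[[-15,-20,-5],0],[[-15,-20,-5],0],[[-15,-20,-5],0],[[-15,-20,-5],0],[[-15,-20,-5],0]]'

```text
time: 28.92
tool_pos: [0.3038, 0.288, 0.2427]
eef_rot: [0.0, 0.786, 0.619, 0.0]
contact_force: [0.4, 0.3, 0.9]
grip_width: 0.0724
finger_force: 0.0
```

```bash
python3 - <<'E'
from h import *
print(readout.get_obs()['time'])
im=optics.get_image('top');c=im['color'];save('top1.png',cv2.resize(c[50:300,60:500],None,fx=1.8,fy=1.8,interpolation=cv2.INTER_CUBIC))
for nm,P in dict(cyl=(.533,.386,.107),disc=(.5307,-.4075,.065),long=(.6697,.136,.067),short=(.6645,-.15,.067)).items(): print(nm,((proj(im,[P])[0]-[60,50])*1.8).round(0))
E
```

```text
28.9167
cyl [147. 215.]
disc [714. 225.]
long [333. 129.]
short [532. 133.]
```

View pics/top1.png

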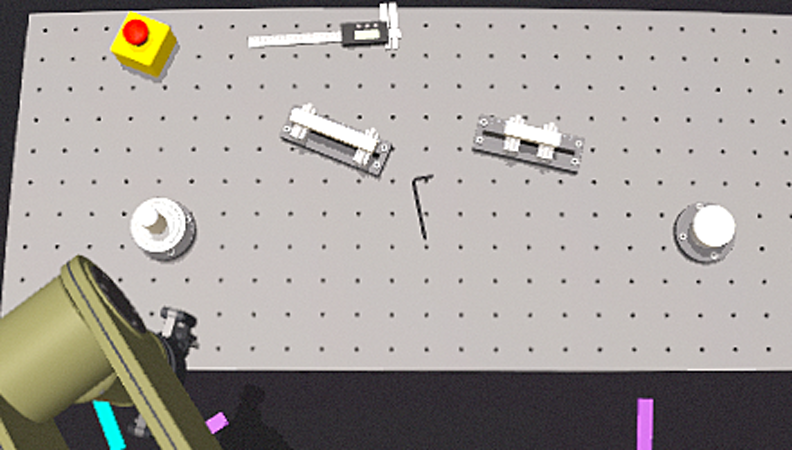

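The top view shows all four specimens in place: cylinder (148,215) on the platen, long bar (333,129), short bar (533,133) and disc (713,226). Each matches its predicted pixel within about 1 px. The hex key at (420,208) is unmoved and the arm is clear, so I'm handing in.

```bash
python3 -c "
from h import *
print(env.job_done())"
```

```text
the job is handed in; nothing more can be done
None
```

All four specimens are set on their fixtures and released, the hex key was left alone, and the job was handed in at about 29 s; no verdict came back.

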